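Fetch the large drill chuck from behind the oil

TASK

The large drill chuck stands behind the spray can and the oil tin: first move both containers to the black rubber mat so that they stand there together, then take the large chuck and stand it, nose up, in the round recess of the wooden block. Only when it sits there, put each container back in its own drip tray on the plywood board, the round can in the round tray and the square tin in the square tray, flat on the tray's floor. Never tip over the containers or the chucks, and leave the small chuck and the chuck key where they are.

Things in the scene. Friction and masses are not known exactly. Their poses are not given: they have to be found in the camera images.
- spray_can: White round spray can with a grey band, loose, about 0.3 kg. Straight body 54 mm in diameter and 120 mm high, then a low dome and a 23 mm wide nozzle, 148 mm high in all. Origin: centre of the underside, z up. It starts standing in the round drip tray.
- oil_tin: White rectangular oil tin with a grey band, loose, about 0.4 kg. Body 50 mm along its x, 60 mm along its y, 115 mm high, with a round cap in the middle of the top, 136 mm high in all. Origin: centre of the underside, z up. It starts standing in the square drip tray, its 50 mm side along the tray's 72 mm side (turned a few degrees at most).
- large_chuck: The larger of two dark steel drill chucks, loose, standing nose up on the board, about 0.45 kg. Body a cylinder 50 mm in diameter and 48 mm high, then a tapering nose, 66 mm high in all. Origin: centre of the underside, z up. It stands on the plywood board on the side away from the robot, 76 mm beside the small chuck and 66 mm beyond the line of the drip trays (centres).
- small_chuck: The smaller of the two chucks, loose, 34 mm in diameter, 52 mm high, to be left alone. Origin: centre of the underside, z up.
- chuck_key: T-shaped steel chuck key, loose, lying at the +y end of the plywood board: shaft 66 mm long, crossbar 50 mm, 18 mm high. To be left alone. Origin: under the middle of the shaft.
- round_tray: Round aluminium drip tray fixed on the plywood board (the board is 10 mm thick, 200 mm along its x, 290 mm along its y). Outer diameter 78 mm, inner 72 mm, 12 mm high with a floor 3 mm thick. Origin: centre of its underside, x towards the chucks. The two trays are 110 mm apart; which is left varies. For the spray can.
- square_tray: Nearly square aluminium drip tray fixed on the plywood board. Outside 72 mm along its x and 82 mm along its y, inside 66 by 76 mm, 12 mm high with a floor 3 mm thick. Origin: centre of its underside, z up, its x axis points across the board towards the chucks. Belongs to the oil tin.
- mat: Black rubber mat fixed flat on the table, the side area: 200 mm along its x, 140 mm along its y, 4 mm thick. Origin: centre of its underside. It lies to the robot's left or right of the board. A container counts as on it when the middle of its underside is over the mat.
- seat: Brown wooden block fixed on the table, 120 by 120 mm and 16 mm high, with one round recess 71 mm in diameter and 8 mm deep in the middle of its top (recess floor 8 mm above the table). Origin: centre of its underside, below the middle of the recess. It lies on the other side of the board from the mat.
Things that resemble listed ones, but are neither listed nor needed, are in the scene too. There is more than one size of the mat; the job needs the larger. What is shaped like the oil_tin but green is not meant.

How it is judged:
On the way, in this order (a step that is already met when the one before it is completed fails the run):
1. spray can and oil tin both stand upright and released on the rubber mat (x of spray_can in the frame of mat between -0.1 and 0.1 m and y of spray_can in the frame of mat between -0.07 and 0.07 m and z of spray_can in the frame of mat between 0 and 0.012 m and angle between each of spray_can, oil_tin's own z axis and vertical below 0.1 rad and linear speed of each of spray_can, oil_tin below 0.02 m/s and contact force between the fingers and spray_can below 0.1 N and x of oil_tin in the frame of mat between -0.1 and 0.1 m and y of oil_tin in the frame of mat between -0.07 and 0.07 m and z of oil_tin in the frame of mat between 0 and 0.012 m and contact force between the fingers and oil_tin below 0.1 N), for 0.2 s.
2. the large chuck stands released in the block's recess while both containers are still on the mat (all of step 1 and horizontal distance between large_chuck and seat below 0.013 m and z of large_chuck in the frame of seat between 0.004 and 0.012 m and angle between large_chuck's own z axis and vertical below 0.08 rad and linear speed of large_chuck below 0.02 m/s and contact force between the fingers and large_chuck below 0.1 N), for 0.2 s.
At the end, for the whole second after the job is handed in: Large chuck upright in the recess (within 13 mm of its middle), spray can flat on the round tray's floor and oil tin on the square tray's (within 14 mm of the middle, tilt under 0.08 rad), all released and at rest; small chuck within 20 mm and chuck key within 25 mm of their starts (horizontal distance between large_chuck and seat below 0.013 m and z of large_chuck in the frame of seat between 0.004 and 0.012 m and angle between each of large_chuck, spray_can, oil_tin's own z axis and vertical below 0.08 rad and linear speed of each of large_chuck, spray_can, oil_tin below 0.02 m/s and contact force between the fingers and large_chuck below 0.1 N and horizontal distance between spray_can and round_tray below 0.014 m and z of spray_can in the frame of round_tray between 0 and 0.007 m and contact force between the fingers and spray_can below 0.1 N and horizontal distance between oil_tin and square_tray below 0.014 m and z of oil_tin in the frame of square_tray between 0 and 0.007 m and contact force between the fingers and oil_tin below 0.1 N and distance of small_chuck from where it was at the start of the episode below 0.02 m and distance of chuck_key from where it was at the start of the episode below 0.025 m); the robot touches nothing.
It fails at once if a container tips over (angle between any of spray_can, oil_tin's own z axis and vertical above 0.6 rad).
It fails at once if a chuck tips over (angle between any of large_chuck, small_chuck's own z axis and vertical above 0.6 rad).
It fails at once if the small chuck or the chuck key is moved away (distance of small_chuck from where it was at the start of the episode above 0.03 m or distance of chuck_key from where it was at the start of the episode above 0.035 m).
It also fails if it takes over 131 s, if anything falls off the work surface, if the arm or the gripper's body presses on something with over 40 N, if the wrist force passes 120 N, or if a joint passes its speed limit or range.

ROBOT

A 6-joint arm with a two-finger parallel gripper is mounted at the origin on the work surface. World frame = base frame: x ahead of the robot, y to its left, z up, the work surface at z = 0. Lengths are in m, angles in rad, forces in N, time in s.
With the tool pointing down it reaches from about 0.3 to 0.875 m from the base axis. Payload 6.4 kg.
Tool frame: the origin (TCP) lies on the front face of the gripper's body, between the roots of the fingers; the fingertips stand 73 mm ahead of it and the grasp point (between the pads) lies ctrl.pinch_z ahead of it (ctrl.pinch_z is the distance from the TCP to the grasp point, in m); z points along the fingers, x is the direction in which the jaws open and shut, and the axes are right-handed (so a half turn about z gives the same grasp; the last joint's range is limited). The gripper opens to 85 mm and grips with 20 to 120 N. Pads are 22 mm wide; open, the fingers measure 114 mm over their backs; the gripper's body (76 mm by 85 mm) begins 54 mm behind the grasp point. The pads swing forward as they close: fully open they stand 13 mm farther back than shut.
Start: joints at [-1.324, 0.181, 1.607, -0, 1.354, -0.206], TCP at [0.252, -0.517, 0.304] pointing down, gripper open.
Joint ranges: [-2.99, 2.99], [-0.89, 2.07], [0.3, 2.58], [-1.14, 4.28], [0, 2.63], [-3.12, 3.12]. Speed limits (rad/s): [2.57, 2.57, 3.01, 3.14, 3.14, 3.14].

INTERFACE

Orientations are given as a unit quaternion [w, x, y, z].
In Python, from bench import ctrl gives the robot as it stands.
- The arm moves only by the tool move_arm, never from a script. Its argument "rows" is text: rows parted by semicolons, each of 7 numbers parted by spaces: the shift along the tool's x, y, z in cm, then the turn, a rotation vector about the tool's x, y, z in degrees, then the opening, from 0 (shut) to 1 (fully open). In form: x y z rx ry rz grip; .... A call has 1 to 20 rows; each row shifts and turns the commanded pose from where the row before left it, along the tool's axes as they then stand; what a row does not reach is not made up. A row lasts 1/10 s, in which the tool goes at most 50 mm and 8.59 degrees, less where a joint would pass 70% of its speed; a pose out of reach is approached as far as the arm can. A call with a gripper value outside its range is refused whole. The fingers move at their own pace and stop on an object; the grip force is fixed at half the most. Time passes only in rows, so rows that do not move let the fingers close. It gives the time, the measured TCP pose, the force and the opening at its end, in the units of the state.
- ctrl.get_obs(): the state, without advancing time (a new reading comes with each control period).
- ctrl.camera(name): name is "side" or "top" or "wrist"; returns a dict with "color" (384x512x3 uint8, blue, green, red), "fx", "fy", "cx", "cy" (pixels), "rvec" (rotation vector, rad) and "tvec" (3), from world to camera coordinates, as OpenCV has them. Camera axes: x right, y down, z forward; pixel columns grow to the right and rows downward; lengths in m; the calibration is good to about 2 mm. A picture is of the moment at which its call begins. There is no depth.
- ctrl.hand_in(): hands the job in, once; it reports no verdict.
Trained networks look in the newest picture that a camera, given by its name, has taken for a name from the list of things; names that differ only in an ending like _2 or _b are one class to them, and where a whole thing is asked for, a point or a joint stands for the part that bears it (a point fixed in the world has none). Each returns a list of dicts, best first, with "confidence" (0 to 1); they miss things now and then, are a little off and sometimes report something else, mostly with a low value. They report only what shows in the picture. A call takes as long as a camera call. They do not tell look-alikes from the thing itself.
- ctrl.look_for(camera, query): "bbox" ([left, top, right, bottom] in pixels, round what is visible of it).
- ctrl.trace(camera, query): "region" (384x512 bool, what is visible of it) and "bbox" ([left, top, right, bottom] in pixels, round what is visible of it).
The state is a dict: "time_s": time; "q": joint angles; "dq": joint speeds; "joint_efforts": joint torques, N m; "eef_pos": TCP position; "eef_rot": TCP orientation; "wrist_force": force on the tool from outside, world axes, zero at the start; "torque": the same for the moment, N m; "opening": opening from 0.0 (shut) to 1.0 (fully open).
Only numpy, scipy, OpenCV 4.12 (cv2) and the standard library are available. Lean on these libraries where they do the work, as an engineer would, in place of code of your own. Each camera call takes 0.05 s, during which the arm holds its last target.

## Working session

There is one attempt and no reset: what is moved stays moved. The work goes in short steps, Python scripts to look and compute and a tool call to move; the robot and the scene stay as the last step left them, time stands still between calls to the robot, and variables do not carry over. Pictures are saved under pics/ and viewed, and the job is handed in when it is done.

Besides the shell and the picture viewer there is one more tool, called after "Emit:" as name(argument=value, ...) on one line, values as JSON. move_arm: Moves the arm, as the interface text tells. Its arguments: {"type":"object","properties":{"rows":{"type":"string"}},"required":["rows"]}

```bash
ls; mkdir -p pics; python3 - <<'E'
from bench import ctrl
import cv2
print(ctrl.pinch_z, ctrl.get_obs())
for n in ["side","top","wrist"]:
    c=ctrl.camera(n); cv2.imwrite(f"pics/{n}0.png",c["color"]); print(n,c["fx"],c["fy"],c["cx"],c["cy"],c["rvec"],c["tvec"])
E
```

```text
pics
0.0539 {'time_s': 0.0, 'q': array([-1.32432218e+00,  1.81523382e-01,  1.60804015e+00,  1.01935218e-06,
        1.35379950e+00, -2.06339609e-01]), 'dq': array([-6.79361438e-04,  3.89952850e-04,  2.09067457e-05, -1.90700433e-03,
        9.10894754e-04, -2.32312453e-04]), 'joint_efforts': array([ 1.77520622e-03, -4.44872332e+01, -3.51333547e+01, -1.89019693e-04,
        9.14165808e-03, -2.47851915e-05]), 'eef_pos': array([ 0.25144651, -0.51661624,  0.30297844]), 'eef_rot': array([-6.13594062e-04,  8.47790105e-01, -5.30331174e-01, -6.38009815e-04]), 'wrist_force': array([0.72491455, 0.10457829, 0.07263046]), 'torque': array([ 0.0173465 , -0.01839737,  0.04677853]), 'opening': 0.9986928964823261}
side 398.81176540488667 398.81176540488667 255.1104373411939 190.72249331153438 [ 2.0015675  -0.77632208  0.44630702] [-0.38875513  0.16398748  0.92613836]
top 406.79847677451255 406.79847677451255 255.21519514340085 198.34500103080043 [ 2.10508289 -2.14266596  0.16008153] [-0.04455997  0.47839647  1.007197  ]
wrist 337.76000952792214 337.76000952792214 256.04657526009044 198.54905966862765 [-2.4391051   1.52573993  0.23517752] [-0.57443321 -0.03852054  0.37971427]
```

View pics/side0.png

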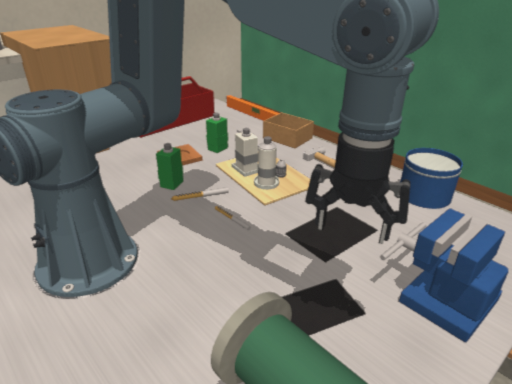

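View pics/top0.png

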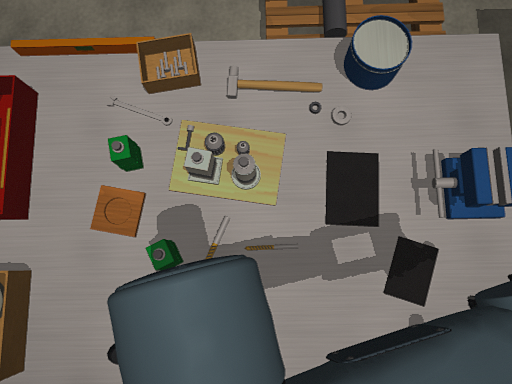

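View pics/wrist0.png

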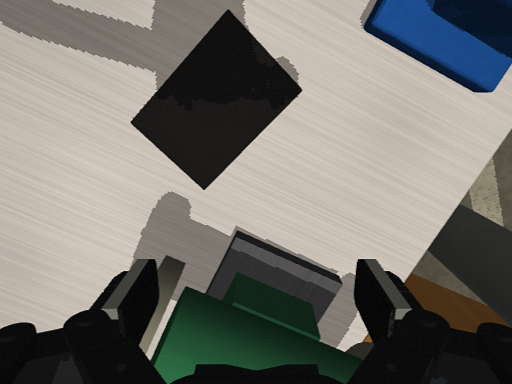

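```bash
cat > h.py <<'E'
from bench import ctrl
import cv2, numpy as np
def cam(n,save=None):
    c=ctrl.camera(n)
    if save: cv2.imwrite(f"pics/{save}.png",c["color"])
    return c
def RT(c): return cv2.Rodrigues(np.array(c["rvec"]))[0], np.array(c["tvec"]).ravel()
def ray(c,uv,z):
    R,t=RT(c); uv=np.atleast_2d(np.array(uv,float))
    d=np.c_[(uv[:,0]-c["cx"])/c["fx"],(uv[:,1]-c["cy"])/c["fy"],np.ones(len(uv))]@R
    o=-R.T@t
    return o+d*((z-o[2])/d[:,2])[:,None]
def proj(c,P):
    R,t=RT(c); q=np.atleast_2d(P)@R.T+t
    return np.c_[q[:,0]/q[:,2]*c["fx"]+c["cx"],q[:,1]/q[:,2]*c["fy"]+c["cy"]]
E
python3 - <<'E'
from h import *
np.set_printoptions(precision=4,suppress=True)
c=cam("top"); R,t=RT(c); print("campos",-R.T@t)
im=c["color"]
cv2.imwrite("pics/crop0.png",cv2.resize(im[90:290,80:450],None,fx=2.1,fy=2.1,interpolation=cv2.INTER_CUBIC))
for n,z in [("mat",.004),("seat",.016),("round_tray",.022),("square_tray",.022),("spray_can",.148),("oil_tin",.136),("large_chuck",.066),("small_chuck",.052),("chuck_key",.018)]:
    for d in ctrl.trace("top",n)[:3]:
        r=d["region"].astype(np.uint8)
        (u,v),s,a=cv2.minAreaRect(cv2.findNonZero(r))
        box=cv2.boxPoints(((u,v),s,a))
        B=ray(c,box,z)[:,:2]
        print(n,round(d["confidence"],2),d["bbox"],"ctr",ray(c,(u,v),z)[0,:2],"len",np.linalg.norm(B[1]-B[0]),np.linalg.norm(B[2]-B[1]),"dir",np.degrees(np.arctan2(*(B[1]-B[0])[::-1])))
E
```

```text
campos [ 0.3005 -0.0716  1.0723]
mat 0.86 [324.4, 153.5, 382.4, 226.7] ctr [ 0.5048 -0.3117] len 0.20032103501082574 0.1456216723382649 dir -4.810806115581159
mat 0.8 [382.3, 236.9, 437.0, 304.6] ctr [ 0.2865 -0.4495] len 0.15504095309601923 0.11300685328186069 dir -20.28124011455812
seat 0.73 [92.0, 185.4, 144.1, 234.8] ctr [0.4561 0.3108] len 0.11950294935764913 0.1303845302206908 dir -7.737478588321998
square_tray 0.69 [184.7, 154.3, 223.8, 183.6] ctr [0.5627 0.0787] len 0.07372752330378672 0.08661060377172367 dir -6.950466085748796
spray_can 0.75 [232.1, 155.7, 253.7, 183.0] ctr [ 0.5301 -0.0328] len 0.05078364930415305 0.07752671767908534 dir -76.72886086804935
oil_tin 0.83 [106.5, 136.7, 146.8, 172.0] ctr [0.5771 0.2549] len 0.07505949892129377 0.09056708162254143 dir -79.47177746493992
oil_tin 0.75 [181.3, 146.6, 218.1, 178.9] ctr [0.5489 0.0731] len 0.0685561988120592 0.07568188533953497 dir -13.025430975148973
oil_tin 0.73 [149.7, 238.3, 183.7, 272.3] ctr [0.3342 0.1566] len 0.06788809110596654 0.07167707551269453 dir -66.3137432937664
large_chuck 0.78 [207.1, 133.1, 226.3, 155.3] ctr [0.6171 0.0478] len 0.046673431078591066 0.05879151594106471 dir -91.31813452499354
small_chuck 0.64 [234.6, 141.9, 251.2, 154.2] ctr [ 0.6117 -0.0236] len 0.03134582578221292 0.03238212706421703 dir -91.29280494688062
small_chuck 0.17 [232.5, 153.8, 254.1, 186.9] ctr [ 0.5536 -0.0279] len 0.0574992707051333 0.08388429843376874 dir -72.17976585711442
```

View pics/crop0.png

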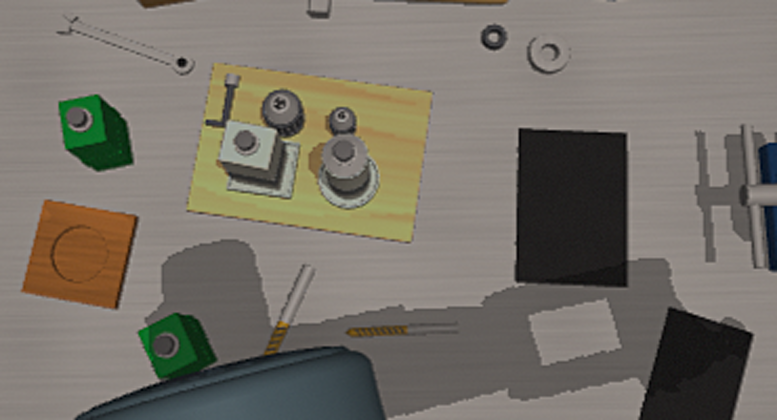

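The top picture shows these things:
- **Mats:** one at (352,190), 200×146 mm, and one at (411,270), 155×113 mm. The first is the larger, so it is the one meant.
- **Tins:** white at (200,162), green at (125,152) and (163,255). The white one standing in the square tray is meant, and the enlarged crop confirms it.
- **Large chuck (214,142), small chuck (243,148), seat (118,211):** only one candidate for each.

Next I'll move the arm over the board for a closer look.

Emit:
move_arm(rows="-2.5 -3 -0.8 0 0 0 1; -2.5 -3 -0.8 0 0 0 1; -2.5 -3 -0.8 0 0 0 1; -2.5 -3 -0.8 0 0 0 1; -2.5 -3 -0.8 0 0 0 1; -2.5 -3 -0.8 0 0 0 1; -2.5 -3 -0.8 0 0 0 1; -2.5 -3 -0.8 0 0 0 1; -2.5 -3 -0.8 0 0 0 1; -2.5 -3 -0.8 0 0 0 1; -2.5 -3 -0.8 0 0 0 1; -2.5 -3 -0.8 0 0 0 1; -2.5 -3 -0.8 0 0 0 1; -2.5 -3 -0.8 0 0 0 1; 0 0 0 0 0 6.7 1; 0 0 0 0 0 6.7 1; 0 0 0 0 0 6.7 1; 0 0 0 0 0 6.7 1; 0 0 0 0 0 6.7 1; 0 0 0 0 0 0 1")

```text
time_s: 2.65
eef_pos: [0.4761, -0.0185, 0.416]
eef_rot: [0.0, -0.659, 0.752, -0.0]
wrist_force: [0.4, -0.9, 0.2]
opening: 1.0
```

```bash
python3 - <<'E'
from h import *
np.set_printoptions(precision=4,suppress=True)
o=ctrl.get_obs(); print(o["eef_pos"],o["eef_rot"],o["q"],o["time_s"])
c=cam("wrist","w1"); R,t=RT(c); print("campos",-R.T@t, "zdir",R[2])
cam("side","s1");cam("top","t1")
E
```

```text
[ 0.4761 -0.0185  0.416 ] [ 0.     -0.6586  0.7525 -0.0001] [-0.2888 -0.1207  1.6928  0.      1.5694  1.4148] 2.65
campos [ 0.5518 -0.0292  0.4856] zdir [-0.2956  0.0401 -0.9545]
```

View pics/w1.png

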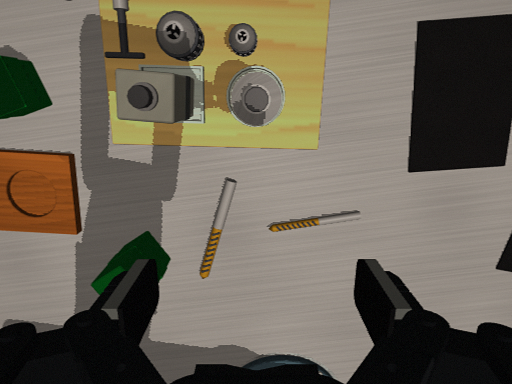

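View pics/s1.png

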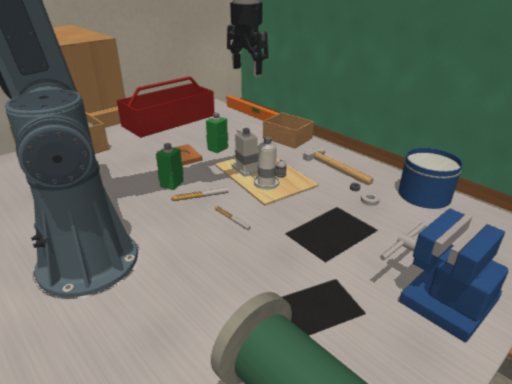

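Emit:
move_arm(rows="0 -3.5 0 0 0 0 1; 0 -3.5 0 0 0 0 1; 0 0 0 0 0 0 1; 0 0 0 0 0 0 1")

```text
time_s: 3.2
eef_pos: [0.5457, -0.0279, 0.4151]
eef_rot: [-0.001, -0.66, 0.752, 0.001]
wrist_force: [0.3, -1.2, 0.0]
opening: 1.004
```

```bash
python3 - <<'E'
from h import *
np.set_printoptions(precision=4,suppress=True)
o=ctrl.get_obs(); print(o["eef_pos"],o["time_s"])
c=cam("wrist","w2")
import pickle; pickle.dump(c,open("w2.pkl","wb"))
cv2.imwrite("pics/w2x.png",cv2.resize(c["color"][0:260,60:460],None,fx=2,fy=2,interpolation=cv2.INTER_CUBIC))
T=pickle
for n in ["mat","seat","round_tray","square_tray","spray_can","oil_tin","large_chuck","small_chuck","chuck_key"]:
    for d in ctrl.trace("wrist",n)[:2]:
        print(n,round(d["confidence"],2),d["bbox"])
ct=cam("top"); pickle.dump(ct,open("t2.pkl","wb"))
for c,nm in ((c,"w"),(ct,"t")):
    hsv=cv2.cvtColor(c["color"],cv2.COLOR_BGR2HSV)
    m=((hsv[...,0]>18)&(hsv[...,0]<33)&(hsv[...,1]>70)).astype(np.uint8)
    n,l,s,ce=cv2.connectedComponentsWithStats(m); k=1+np.argmax(s[1:,4])
    rc=cv2.minAreaRect(cv2.findNonZero((l==k).astype(np.uint8)))
    B=ray(c,cv2.boxPoints(rc),.01)[:,:2]
    print(nm,"board",B.tolist(),B.mean(0),np.linalg.norm(B[1]-B[0]),np.linalg.norm(B[2]-B[1]))
E
```

```text
[ 0.5457 -0.0279  0.4151] 3.2
mat 0.93 [489.1, 254.4, 512.0, 311.2]
mat 0.89 [399.2, 72.1, 509.8, 219.9]
seat 0.69 [0.0, 193.6, 86.9, 273.4]
round_tray 0.66 [227.1, 119.0, 283.9, 156.1]
round_tray 0.46 [160.1, 75.4, 208.1, 122.3]
square_tray 0.96 [145.4, 117.8, 206.9, 173.3]
spray_can 0.97 [230.0, 128.8, 281.7, 191.1]
oil_tin 0.96 [140.8, 279.0, 173.8, 348.1]
oil_tin 0.85 [1.3, 114.6, 60.6, 173.8]
large_chuck 0.67 [159.0, 74.3, 210.3, 120.0]
small_chuck 0.8 [229.4, 85.2, 256.2, 113.2]
chuck_key 0.61 [112.5, 57.5, 148.2, 113.3]
chuck_key 0.42 [232.3, 128.4, 280.7, 190.6]
w board [[0.5105026557206431, 0.16823677021756742], [0.7023768387587089, 0.11323881118278609], [0.6612937222326658, -0.13613508005383512], [0.46263749000867005, -0.1150447546295052]] [0.5842 0.0076] 0.19960079562596103 0.25273535584477813
t board [[0.481514412691878, -0.004086533937260342], [0.6780368734739088, -0.03351814268343254], [0.6600236360043352, -0.1377010629583321], [0.46486878950547295, -0.10534311147866678]] [ 0.5711 -0.0702] 0.19871410917499696 0.10572869809631313
```

View pics/w2x.png

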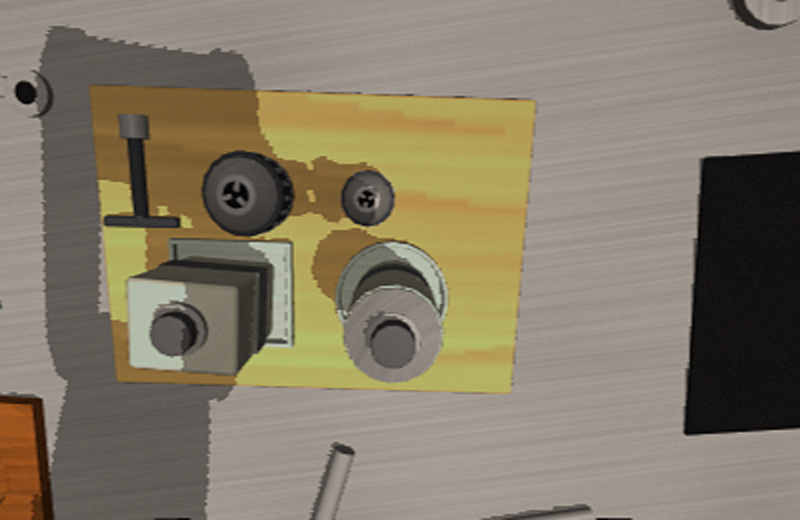

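```bash
python3 - <<'E'
from h import *
import pickle
np.set_printoptions(precision=4,suppress=True)
c=pickle.load(open("w2.pkl","rb")); t=pickle.load(open("t2.pkl","rb"))
f=lambda P,z: ray(c,np.array(P)/2.+[60,0],z)[:,:2]
B=f([(90,86),(536,99),(512,392),(118,380)],.01); print("board",B.tolist(),B.mean(0),[np.linalg.norm(B[i]-B[i-1]) for i in range(4)])
for i,j in ((0,1),(3,2)): d=B[i]-B[j]; print("ydir ang",np.degrees(np.arctan2(-d[0],d[1])))
for i,j in ((0,3),(1,2)): d=B[i]-B[j]; print("xdir ang",np.degrees(np.arctan2(d[1],d[0])))
print("can nozzle",f([(394,341)],.161)); print("tin cap",f([(174,334)],.149))
T=f([(130,280),(238,280),(235,374),(130,366)],.128); print("tin top",T.tolist(),T.mean(0))
print("LC",f([(236,195)],.076),"SC",f([(368,199)],.062))
print("key",f([(134,125),(142,220)],.02))
print("sqtray corners",f([(171,242),(291,239),(292,346)],.022))
cv2.imwrite("pics/w2m.png",cv2.resize(c["color"][60:240,390:512],None,fx=3,fy=3))
cv2.imwrite("pics/w2s.png",cv2.resize(c["color"][180:290,0:120],None,fx=4,fy=4))
cv2.imwrite("pics/t2x.png",cv2.resize(t["color"][110:250,85:285],None,fx=4,fy=4,interpolation=cv2.INTER_CUBIC))
# mats by dark threshold
for nm,cc,(x0,y0,x1,y1) in (("w",c,(390,60,512,235)),("t",t,(310,140,390,235))):
    g=cv2.cvtColor(cc["color"],cv2.COLOR_BGR2GRAY); m=np.zeros_like(g); m[y0:y1,x0:x1]=(g[y0:y1,x0:x1]<45)
    n,l,s,ce=cv2.connectedComponentsWithStats(m); k=1+np.argmax(s[1:,4])
    W=ray(cc,cv2.findNonZero((l==k).astype(np.uint8)).reshape(-1,2),.004)[:,:2]
    rc=cv2.minAreaRect((W*1000).astype(np.float32)); print(nm,"mat",rc)
E
```

```text
board [[0.7067440854540501, 0.14689014354035745], [0.6616333699365189, -0.13707983186977876], [0.46582750590317357, -0.10635232791138438], [0.512432382098663, 0.17844135116173174]] [0.5867 0.0205] [np.float64(0.19685658933152075), np.float64(0.2875307350335561), np.float64(0.19820220959756746), np.float64(0.2885817979797028)]
ydir ang -9.026430271771677
ydir ang -9.293754191718373
xdir ang -9.222863797903809
xdir ang -8.91859918877616
can nozzle [[ 0.5489 -0.0295]]
tin cap [[0.5643 0.0808]]
tin top [[0.5919971247390604, 0.10457277263906287], [0.5846156395659002, 0.04835477119729203], [0.5345499577486486, 0.06012813311445649], [0.546451425344239, 0.11604301198103958]] [0.5644 0.0823]
LC [[0.6275 0.0524]] SC [[ 0.6151 -0.0226]]
key [[0.679  0.1211]
 [0.6208 0.1302]]
sqtray corners [[0.6044 0.1136]
 [0.5958 0.0336]
 [0.5235 0.0457]]
w mat ((508.2777099609375, -308.97552490234375), (138.7696075439453, 198.5854949951172), 86.27818298339844)
t mat ((507.58380126953125, -309.25213623046875), (134.98184204101562, 196.75160217285156), 86.21217346191406)
```

View pics/w2s.png

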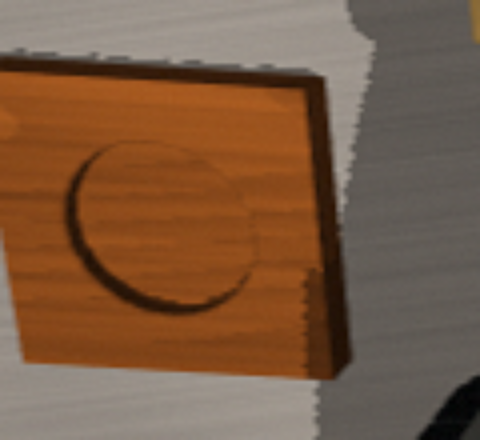

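View pics/t2x.png

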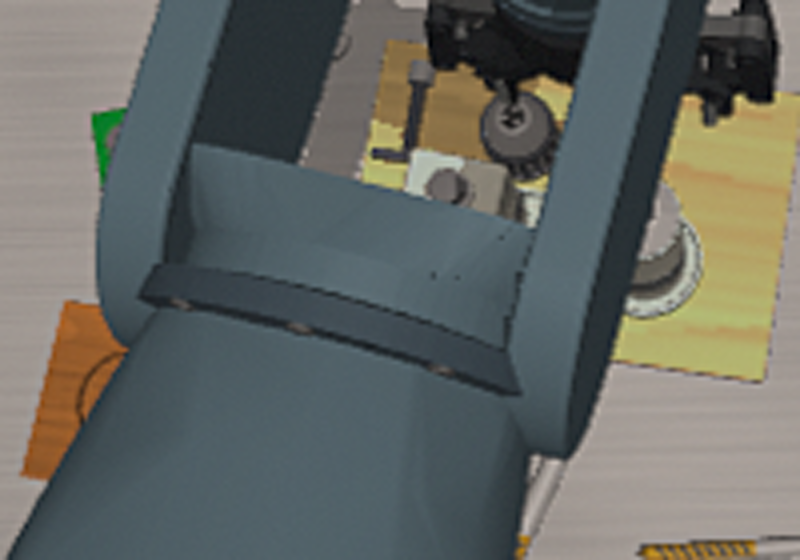

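Emit:
move_arm(rows="0.1 -0.3 0 0 0 1.7 1; 0 0 3.5 0 0 0 1; 0 0 3.5 0 0 0 1; 0 0 3.5 0 0 0 1; 0 0 3.5 0 0 0 1; 0 0 3.5 0 0 0 1; 0 0 2.5 0 0 0 1; 0 0 2 0 0 0 1; 0 0 1.5 0 0 0 1; 0 0 1 0 0 0 1; 0 0 0 0 0 0 1; 0 0 0 0 0 0 1")

```text
time_s: 4.95
eef_pos: [0.5489, -0.0293, 0.1716]
eef_rot: [0.0, -0.648, 0.762, -0.0]
wrist_force: [0.2, -0.1, 0.3]
opening: 1.001
```

```bash
python3 - <<'E'
from h import *
np.set_printoptions(precision=4,suppress=True)
o=ctrl.get_obs(); print(o["eef_pos"],o["eef_rot"],o["time_s"])
cam("wrist","w3"); cam("side","s3")
E
```

```text
[ 0.5489 -0.0293  0.1716] [ 0.0003 -0.6477  0.7619 -0.0004] 4.95
```

View pics/w3.png

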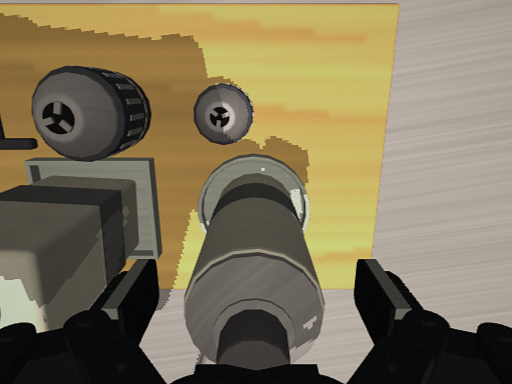

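View pics/s3.png

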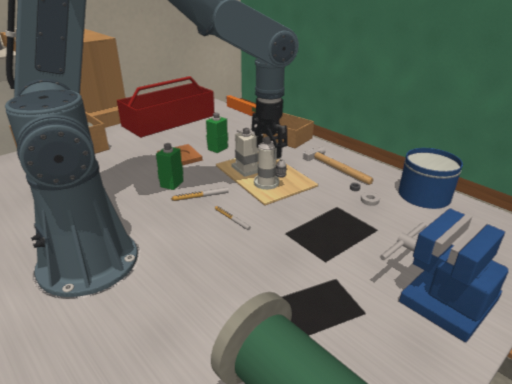

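The wrist picture shows the can between the open fingers, centred at about (256,300), with free space on both sides. Closing the gripper.

Emit:
move_arm(rows="0 0 0 0 0 0 0.7; 0 0 0 0 0 0 0.6; 0 0 0 0 0 0 0.3; 0 0 0 0 0 0 0; 0 0 0 0 0 0 0; 0 0 0 0 0 0 0; 0 0 0 0 0 0 0; 0 0 0 0 0 0 0; 0 0 0 0 0 0 0; 0 0 0 0 0 0 0")

```text
time_s: 6.05
eef_pos: [0.5489, -0.0292, 0.1719]
eef_rot: [0.0, -0.648, 0.762, -0.001]
wrist_force: [-1.1, 0.6, 5.0]
opening: 0.618
```

Emit:
move_arm(rows="0 0 -0.5 0 0 0 0; 0 0 -1.5 0 0 0 0; 0 0 -3 0 0 0 0; 0 0 -4 0 0 0 0; 0 0 -4 0 0 0 0; 1.8 -0.4 0 0 0 0 0; 3.5 -0.7 0 0 0 0 0; 3.5 -0.7 0 0 0 0 0; 3.5 -0.7 0 0 0 0 0; 3.5 -0.7 0 0 0 0 0; 3.5 -0.7 0 0 0 0 0; 3.5 -0.7 0 0 0 0 0; 3 -0.7 0 0 0 0 0; 2 -0.4 0 0 0 0 0; 0 0 3.5 0 0 0 0; 0 0 3.5 0 0 0 0; 0 0 3 0 0 0 0; 0 0 2 0 0 0 0; 0 0 1 0 0 0 0; 0 0 0 0 0 0 0")

```text
time_s: 8.05
eef_pos: [0.5593, -0.3119, 0.1695]
eef_rot: [-0.0, -0.648, 0.762, 0.002]
wrist_force: [0.1, 0.1, -3.4]
opening: 0.614
```

```bash
python3 - <<'E'
from h import *
cam("wrist","w4"); cam("side","s4"); c=cam("top","t4")
E
```

```text
(no output)
```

View pics/s4.png

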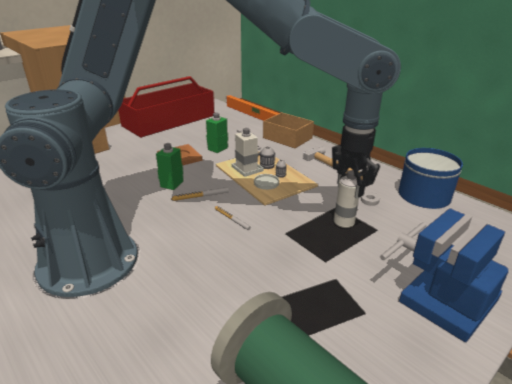

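View pics/w4.png

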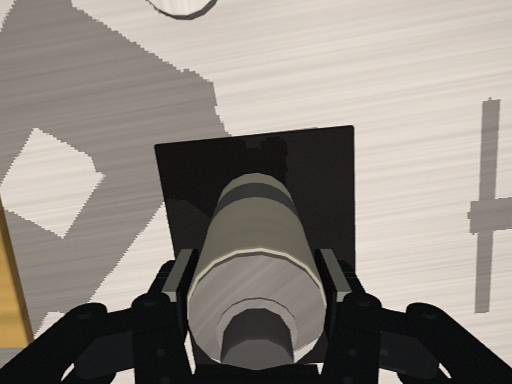

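Emit:
move_arm(rows="0 0 0.3 0 0 0 0; 0 0 0.2 0 0 0 0; 0 0 0.1 0 0 0 0; 0 0 0 0 0 0 0")

```text
time_s: 8.6
eef_pos: [0.5598, -0.3127, 0.1648]
eef_rot: [-0.0, -0.648, 0.762, 0.0]
wrist_force: [0.0, -0.6, -3.6]
opening: 0.618
```

Emit:
move_arm(rows="0 0 0.1 0 0 0 0; 0 0 0.1 0 0 0 0; 0 0 0 0 0 0 0")

```text
time_s: 8.9
eef_pos: [0.56, -0.3128, 0.163]
eef_rot: [0.0, -0.648, 0.762, -0.0]
wrist_force: [0.2, 0.8, -2.5]
opening: 0.613
```

Emit:
move_arm(rows="0 0 0.1 0 0 0 0; 0 0 0 0 0 0 0; 0 0 0 0 0 0 0.65; 0 0 0 0 0 0 0.7; 0 0 0 0 0 0 0.8; 0 0 0 0 0 0 1; 0 0 0 0 0 0 1; 0 0 0 0 0 0 1; 0 0 -0.5 0 0 0 1; 0 0 -1.5 0 0 0 1; 0 0 -3 0 0 0 1; 0 0 -4 0 0 0 1; 0 0 -4 0 0 0 1; 0 0 0 0 0 0 1")

```text
time_s: 10.3
eef_pos: [0.5624, -0.3146, 0.3012]
eef_rot: [0.001, -0.648, 0.762, -0.007]
wrist_force: [1.1, -0.8, 1.0]
opening: 0.997
```

```bash
python3 - <<'E'
from h import *
cam("wrist","w5"); cam("side","s5"); 
E
```

```text
(no output)
```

View pics/w5.png

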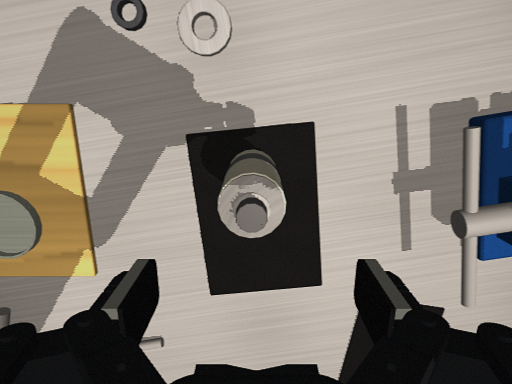

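The can stands upright on the mat, nozzle at about (251,213) in the wrist picture and well inside the mat's edges. Next is the tin.

Emit:
move_arm(rows="-2 0.3 0 0 0 0 1; -4 0.6 0 0 0 0 1; -4 0.6 0 0 0 0 1; -4 0.6 0 0 0 0 1; -4 0.6 0 0 0 0 1; -4 0.6 0 0 0 0 1; -4 0.6 0 0 0 0 1; -4 0.6 0 0 0 0 1; -4 0.6 0 0 0 0 1; -3 0.5 0 0 0 0 1; -1.9 0.3 0 0 0 0 1; 0 0 0 0 0 1.2 1; 0 0 3.5 0 0 0 1; 0 0 3.5 0 0 0 1; 0 0 3 0 0 0 1; 0 0 2 0 0 0 1; 0 0 0 0 0 0 1; 0 0 0 0 0 0 1")

```text
time_s: 12.2
eef_pos: [0.5637, 0.0803, 0.1715]
eef_rot: [-0.001, -0.639, 0.769, 0.001]
wrist_force: [0.6, -0.3, 0.1]
opening: 1.005
```

```bash
python3 - <<'E'
from h import *
np.set_printoptions(precision=4,suppress=True)
o=ctrl.get_obs(); print(o["eef_pos"],o["eef_rot"],o["time_s"])
cam("wrist","w6"); cam("side","s6")
E
```

```text
[0.5637 0.0803 0.1715] [-0.0007 -0.6394  0.7689  0.0006] 12.2
```

View pics/w6.png

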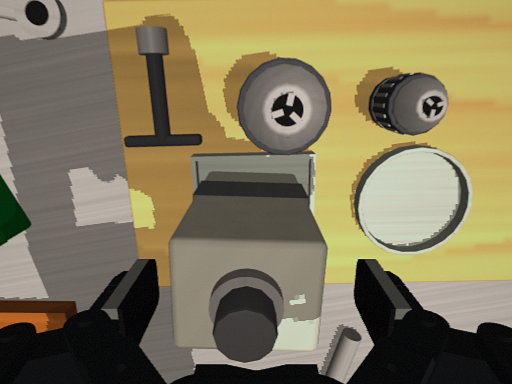

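The tin sits between the fingers with its centre at column 248, while the jaw centre is at 256. I'll shift about 3 mm, then lower and close.

Emit:
move_arm(rows="-0.3 0 0 0 0 0 1; 0 0 0.8 0 0 0 1; 0 0 0.5 0 0 0 1; 0 0 0 0 0 0 0.85; 0 0 0 0 0 0 0.75; 0 0 0 0 0 0 0.6; 0 0 0 0 0 0 0.3; 0 0 0 0 0 0 0; 0 0 0 0 0 0 0; 0 0 0 0 0 0 0; 0 0 0 0 0 0 0; 0 0 0 0 0 0 0")

```text
time_s: 13.5
eef_pos: [0.565, 0.0837, 0.1591]
eef_rot: [0.0, -0.64, 0.769, -0.0]
wrist_force: [0.9, 1.2, 2.0]
opening: 0.697
```

Emit:
move_arm(rows="0 0 -0.5 0 0 0 0; 0 0 -1.5 0 0 0 0; 0 0 -4 0 0 0 0; 0 0 -4 0 0 0 0; 0 0 -4 0 0 0 0; 2 0.2 0 0 0 0 0; 4 0.4 0 0 0 0 0; 4 0.4 0 0 0 0 0; 4 0.4 0 0 0 0 0; 4 0.4 0 0 0 0 0; 4 0.4 0 0 0 0 0; 4 0.4 0 0 0 0 0; 4 0.4 0 0 0 0 0; 4 0.3 0 0 0 0 0; 4 0.2 0 0 0 0 0; 2.3 0.2 0 0 0 0 0; 0 0 0 0 0 0 0; 0 0 0 0 0 0 0")

```text
time_s: 15.3
eef_pos: [0.4548, -0.306, 0.2991]
eef_rot: [0.0, -0.639, 0.769, 0.0]
wrist_force: [-0.2, 0.5, -4.3]
opening: 0.698
```

```bash
python3 - <<'E'
from h import *
cam("wrist","w7"); cam("side","s7"); 
E
```

```text
(no output)
```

View pics/w7.png

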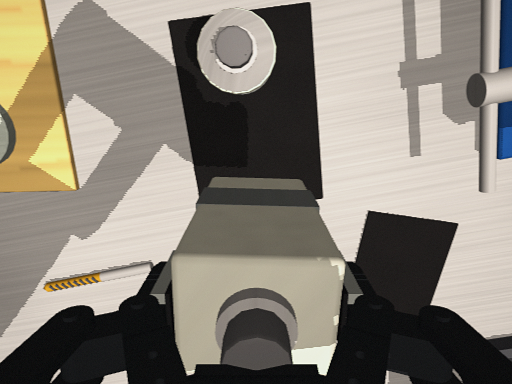

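View pics/s7.png

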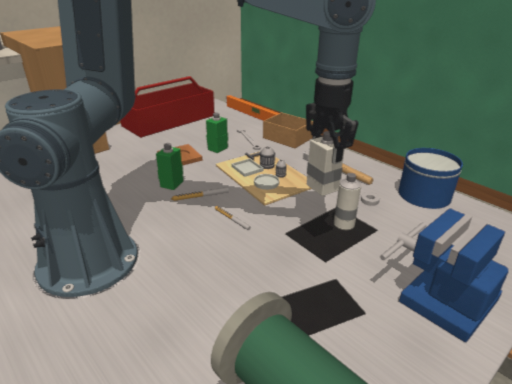

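Emit:
move_arm(rows="0 0 3.5 0 0 0 0; 0 0 4 0 0 0 0; 0 0 3.5 0 0 0 0; 0 0 2 0 0 0 0; 0 0 1 0 0 0 0; 0 0 0.4 0 0 0 0; 0 0 0.2 0 0 0 0; 0 0 0.1 0 0 0 0; 0 0 0.1 0 0 0 0; 0 0 0 0 0 0 0; 0 0 0 0 0 0 0")

```text
time_s: 16.5
eef_pos: [0.4554, -0.3062, 0.1514]
eef_rot: [0.0, -0.64, 0.769, -0.0]
wrist_force: [0.7, -0.5, -4.2]
opening: 0.699
```

Emit:
move_arm(rows="0 0 0.1 0 0 0 0; 0 0 0.1 0 0 0 0; 0 0 0 0 0 0 0")

```text
time_s: 16.8
eef_pos: [0.4556, -0.3062, 0.15]
eef_rot: [0.0, -0.64, 0.769, -0.0]
wrist_force: [-1.9, 2.6, 5.1]
opening: 0.694
```

Touchdown: the vertical force rose from −4.2 to +5 N. Releasing and backing off.

Emit:
move_arm(rows="0 0 0 0 0 0 0.72; 0 0 0 0 0 0 0.77; 0 0 0 0 0 0 0.85; 0 0 0 0 0 0 1; 0 0 0 0 0 0 1; 0 0 0 0 0 0 1; 0 0 -0.5 0 0 0 1; 0 0 -1.5 0 0 0 1; 0 0 -3 0 0 0 1; 0 0 -4 0 0 0 1; 0 0 -4 0 0 0 1; 0 0 -4 0 0 0 1; 0 0 -4 0 0 0 1; 0 0 0 0 0 0 1")

```text
time_s: 18.2
eef_pos: [0.4569, -0.3075, 0.3675]
eef_rot: [0.0, -0.64, 0.768, -0.007]
wrist_force: [0.9, 0.5, -0.5]
opening: 0.999
```

```bash
python3 - <<'E'
from h import *
np.set_printoptions(precision=4,suppress=True)
c=cam("wrist","w8"); cam("side","s8"); o=ctrl.get_obs(); print(o["eef_pos"],o["eef_rot"],o["time_s"])
E
```

```text
[ 0.4555 -0.3062  0.3613] [ 0.0001 -0.6398  0.7686 -0.002 ] 18.3
```

View pics/w8.png

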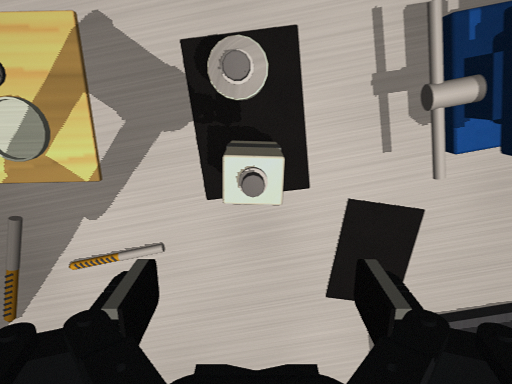

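View pics/s8.png

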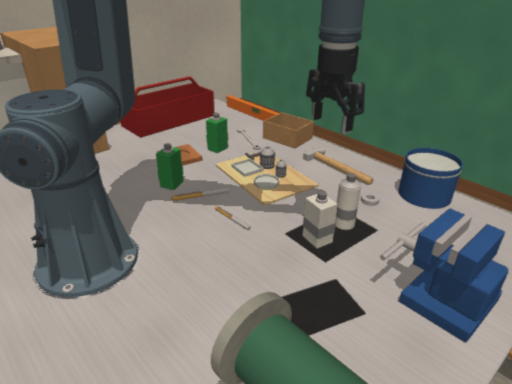

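The tin and can now both stand upright on the mat: tin cap at (252,183) and can nozzle at (235,65) in the wrist picture, both well inside. Next I'll go over the large chuck with the jaws turned diagonally, clear of the trays, the key and the small chuck.

Emit:
move_arm(rows="-2 -0.5 0 0 0 0 1; -3.6 -1 0 0 0 0 1; -3.6 -1 0 0 0 0 1; -3.6 -1 0 0 0 0 1; -3.6 -1 0 0 0 0 1; -3.6 -1 0 0 0 0 1; -3.6 -1 0 0 0 0 1; -3.6 -1 0 0 0 0 1; -3.6 -1 0 0 0 0 1; -3.6 -1 0 0 0 0 1; -3.6 -0.9 0 0 0 0 1; 0 0 4 0 0 7.3 1; 0 0 4 0 0 7.3 1; 0 0 4 0 0 7.3 1; 0 0 3 0 0 7.3 1; 0 0 1 0 0 7.3 1; 0 0 0 0 0 7.2 1; 0 0 0 0 0 0 1; 0 0 0 0 0 0 1")

```text
time_s: 20.2
eef_pos: [0.626, 0.0489, 0.1982]
eef_rot: [-0.001, -0.309, 0.951, 0.0]
wrist_force: [-0.7, 0.8, 0.4]
opening: 1.001
```

```bash
python3 - <<'E'
from h import *
np.set_printoptions(precision=4,suppress=True)
c=cam("wrist","w9"); cam("side","s9"); o=ctrl.get_obs(); print(o["eef_pos"],o["eef_rot"],o["q"],o["time_s"])
t=cv2.imread("pics/top0.png")
ct=ctrl.camera("top")
print("seat",ray(ct,[118.1,210.8],.016)); 
f=lambda p:np.array(p)/2.1+[80,90]
B=ray(ct,f([(43,200),(137,215),(118,308),(22,292)]),.016); print(B, B.mean(0))
import pickle
w=pickle.load(open("w2.pkl","rb")); print(ray(w,np.array([(160,228)])/4+[0,180],.016))
print("pred px of chuck top", proj(c,[[.6275,.0524,.076]]))
E
```

```text
[0.6264 0.0489 0.199 ] [ 0.     -0.3089  0.9511  0.    ] [-0.1108  0.4027  1.5504  0.      1.1884  2.4028] 20.3
seat [[0.4554 0.3099 0.016 ]]
[[0.5252 0.3602 0.016 ]
 [0.5034 0.2394 0.016 ]
 [0.3863 0.2596 0.016 ]
 [0.4084 0.3809 0.016 ]] [0.4559 0.31   0.016 ]
[[0.4573 0.3125 0.016 ]]
pred px of chuck top [[250.2619 227.4117]]
```

View pics/w9.png

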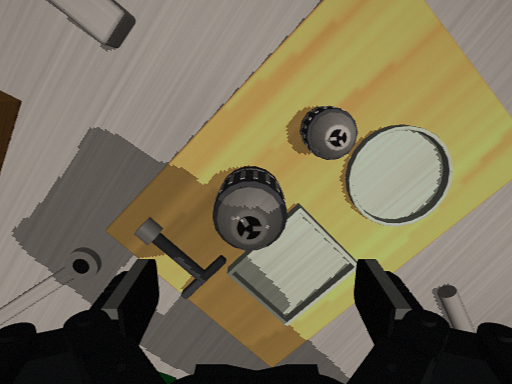

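Emit:
move_arm(rows="-0.3 0.3 0 0 0 0 0.85; 0 0 3 0 0 0 0.85; 0 0 3 0 0 0 0.85; 0 0 2 0 0 0 0.85; 0 0 1 0 0 0 0.85; 0 0 0.6 0 0 0 0.85; 0 0 0.2 0 0 0 0.85; 0 0 0 0 0 0 0.85; 0 0 0 0 0 0 0.85")

```text
time_s: 21.25
eef_pos: [0.628, 0.053, 0.1021]
eef_rot: [0.001, -0.308, 0.951, -0.0]
wrist_force: [-0.3, 0.5, 1.0]
opening: 0.849
```

```bash
python3 - <<'E'
from h import *
np.set_printoptions(precision=4,suppress=True)
c=cam("wrist","w10"); cam("side","s10"); o=ctrl.get_obs(); print(o["eef_pos"],o["opening"],o["wrist_force"])
E
```

```text
[0.6278 0.053  0.1019] 0.8482959288536361 [0.0284 0.2276 0.1683]
```

View pics/w10.png

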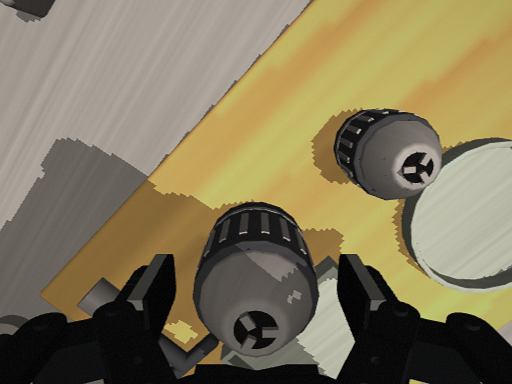

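The chuck is centred between the fingers, from column 196 to 316. The key and the small chuck are clear, so I'll close.

Emit:
move_arm(rows="0 0 0.1 0 0 0 0.7; 0 0 0 0 0 0 0.6; 0 0 0 0 0 0 0.3; 0 0 0 0 0 0 0; 0 0 0 0 0 0 0; 0 0 0 0 0 0 0; 0 0 0 0 0 0 0; 0 0 0 0 0 0 0; 0 0 0 0 0 0 0; 0 0 -0.5 0 0 0 0; 0 0 -1 0 0 0 0; 0 0 -2 0 0 0 0; 0 0 -3 0 0 0 0; 0 0 -3.5 0 0 0 0; 0 0 -4 0 0 0 0; 0 0 0 0 0 0 0; 0 0 0 0 0 0 0")

```text
time_s: 23.05
eef_pos: [0.6271, 0.053, 0.2404]
eef_rot: [0.0, -0.308, 0.951, -0.0]
wrist_force: [-0.4, -0.6, -6.0]
opening: 0.566
```

```bash
python3 - <<'E'
from h import *
np.set_printoptions(precision=4,suppress=True)
c=cam("wrist","w11"); cam("side","s11"); o=ctrl.get_obs(); print(o["eef_pos"],o["eef_rot"],o["opening"],o["wrist_force"],o["q"])
E
```

```text
[0.6257 0.0531 0.2374] [-0.002  -0.3077  0.9515  0.0009] 0.566304626481974 [ 0.0709 -0.0656 -5.4007] [-0.104   0.3608  1.5229 -0.0001  1.2624  2.4121]
```

View pics/w11.png

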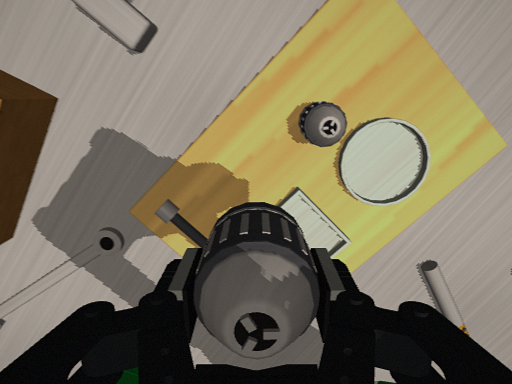

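View pics/s11.png

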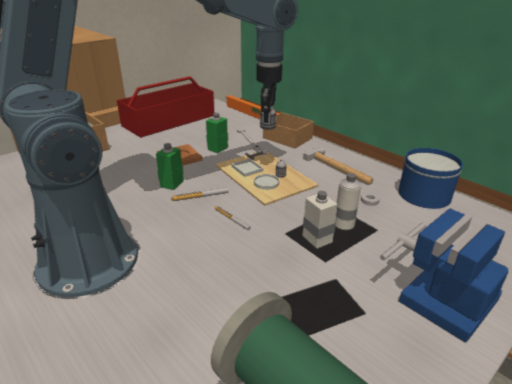

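Emit:
move_arm(rows="0 0 -2 0 0 -7.2 0; 0 0 -2 0 0 -7.2 0; 0 0 -2 0 0 -7.2 0; 0 0 0 0 0 -7.2 0; 0 0 0 0 0 -7.2 0; 0 0 0 0 0 -7.2 0; -1.2 1.6 0 0 0 0 0; -2.3 3.1 0 0 0 0 0; -2.3 3.1 0 0 0 0 0; -2.3 3.1 0 0 0 0 0; -2.3 3.1 0 0 0 0 0; -2.3 3.1 0 0 0 0 0; -2.3 3.1 0 0 0 0 0; -2.3 3.1 0 0 0 0 0; -2.3 3.1 0 0 0 0 0; -1.2 1.8 0 0 0 0 0; 0 0 0 0 0 0 0; 0 0 0 0 0 0 0; 0 0 0 0 0 0 0")

```text
time_s: 25.05
eef_pos: [0.39, 0.3102, 0.2988]
eef_rot: [-0.001, -0.636, 0.772, 0.0]
wrist_force: [0.5, -0.2, -4.2]
opening: 0.567
```

```bash
python3 - <<'E'
from h import *
np.set_printoptions(precision=4,suppress=True)
c=cam("wrist","w12"); cam("side","s12"); o=ctrl.get_obs(); print(o["eef_pos"],o["eef_rot"],o["opening"],o["wrist_force"],o["q"])
import pickle; pickle.dump(c,open("w12.pkl","wb"))
print(proj(c,[[.456,.311,.016]]))
E
```

```text
[0.3904 0.3101 0.2993] [-0.0006 -0.6358  0.7718  0.    ] 0.5661904872816804 [ 0.4873 -0.4283 -5.2243] [ 0.4328  0.0127  1.7995 -0.0002  1.3305  2.1964]
[[242.0048 104.8052]]
```

View pics/w12.png

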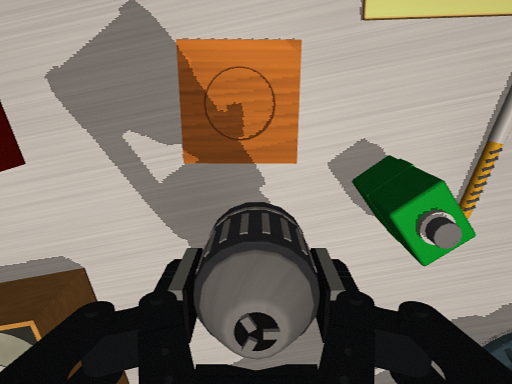

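```bash
python3 - <<'E'
from h import *
import pickle
np.set_printoptions(precision=4,suppress=True)
c=pickle.load(open("w12.pkl","rb"))
print(ray(c,[[239.4,103.3]],.016), ray(c,[[177,39.5],[301.5,39],[297,163.5],[183,163]],.016)[:,:2].mean(0))
E
```

```text
[[0.4579 0.3133 0.016 ]] [0.4567 0.3133]
```

Emit:
move_arm(rows="-0.5 -2.2 0 0 0 0 0; -0.5 -2.2 0 0 0 0 0; -0.5 -2.1 0 0 0 0 0; 0 0 3 0 0 0 0; 0 0 4 0 0 0 0; 0 0 4 0 0 0 0; 0 0 4 0 0 0 0; 0 0 2 0 0 0 0; 0 0 1 0 0 0 0; 0 0 0 0 0 0 0; 0 0 0 0 0 0 0")

```text
time_s: 26.25
eef_pos: [0.4577, 0.3133, 0.121]
eef_rot: [0.001, -0.636, 0.772, -0.0]
wrist_force: [0.9, 0.3, -4.2]
opening: 0.57
```

```bash
python3 - <<'E'
from h import *
np.set_printoptions(precision=4,suppress=True)
c=cam("wrist","w13"); t=cam("top","t13"); s=cam("side","s13"); o=ctrl.get_obs(); print(o["eef_pos"],o["opening"],o["wrist_force"])
cv2.imwrite("pics/s13x.png",cv2.resize(s["color"][80:220,120:300],None,fx=4,fy=4,interpolation=cv2.INTER_CUBIC))
E
```

```text
[0.4577 0.3136 0.1217] 0.569685675070026 [ 0.3583 -0.4241 -4.1681]
```

View pics/w13.png

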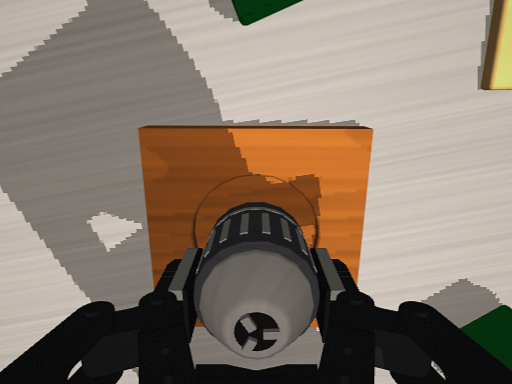

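View pics/s13x.png

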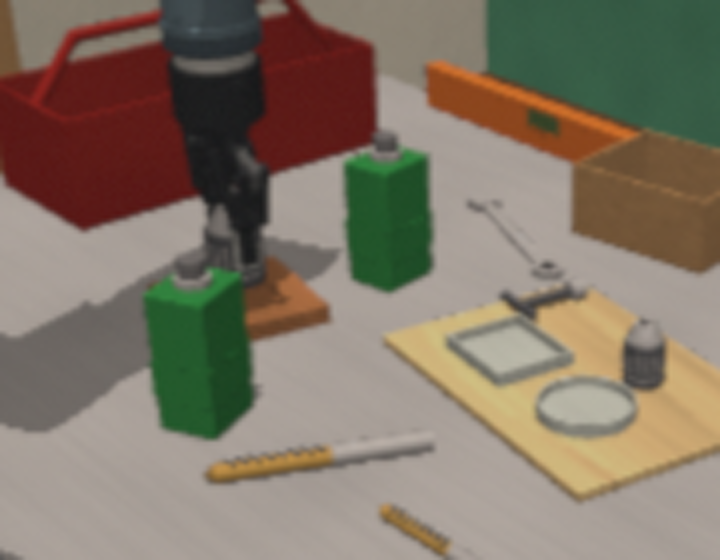

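```bash
python3 - <<'E'
from h import *
c=ctrl.camera("wrist"); p=ctrl.get_obs()["eef_pos"]
a=np.linspace(0,2*np.pi,60)
P=np.c_[p[0]+.0355*np.cos(a),p[1]+.0355*np.sin(a),0*a+.016]; q=proj(c,P); print(q.min(0),q.max(0))
E
```

```text
[192.81048497 174.46903794] [318.97203515 291.04430717]
```

Emit:
move_arm(rows="0 0 1 0 0 0 0; 0 0 0.5 0 0 0 0; 0 0 0.2 0 0 0 0; 0 0 0.1 0 0 0 0; 0 0 0 0 0 0 0; 0 0 0 0 0 0 0")

```text
time_s: 27.05
eef_pos: [0.4566, 0.3133, 0.102]
eef_rot: [0.0, -0.636, 0.771, -0.0]
wrist_force: [-0.4, -0.5, -4.0]
opening: 0.567
```

Emit:
move_arm(rows="0 0 0.1 0 0 0 0; 0 0 0.1 0 0 0 0; 0 0 0.1 0 0 0 0; 0 0 0 0 0 0 0")

```text
time_s: 27.45
eef_pos: [0.4565, 0.3132, 0.0988]
eef_rot: [-0.0, -0.636, 0.771, 0.0]
wrist_force: [0.0, 0.3, -4.9]
opening: 0.567
```

Emit:
move_arm(rows="0 0 0.1 0 0 0 0; 0 0 0.1 0 0 0 0; 0 0 0 0 0 0 0")

```text
time_s: 27.75
eef_pos: [0.4566, 0.3133, 0.0987]
eef_rot: [-0.0, -0.636, 0.771, -0.0]
wrist_force: [-6.4, -3.0, 12.1]
opening: 0.566
```

Contact at +12 N, so the chuck is on the recess floor. Releasing.

Emit:
move_arm(rows="0 0 -0.1 0 0 0 0; 0 0 0 0 0 0 0.6; 0 0 0 0 0 0 0.65; 0 0 0 0 0 0 0.75; 0 0 0 0 0 0 0.9; 0 0 0 0 0 0 1; 0 0 0 0 0 0 1; 0 0 0 0 0 0 1; 0 0 -0.5 0 0 0 1; 0 0 -1.5 0 0 0 1; 0 0 -3 0 0 0 1; 0 0 -4 0 0 0 1; 0 0 -4 0 0 0 1; 0 0 -4 0 0 0 1; 0 0 -4 0 0 0 1; 0 0 -2 0 0 0 1; 0 0 0 0 0 0 1; 0 0 0 0 0 0 1")

```text
time_s: 29.55
eef_pos: [0.4564, 0.3132, 0.3286]
eef_rot: [0.001, -0.636, 0.771, -0.0]
wrist_force: [0.6, -0.2, -0.4]
opening: 1.001
```

```bash
python3 - <<'E'
from h import *
np.set_printoptions(precision=4,suppress=True)
c=cam("wrist","w14"); s=cam("side","s14"); o=ctrl.get_obs(); print(o["eef_pos"],o["eef_rot"],o["wrist_force"],o["time_s"])
cv2.imwrite("pics/w14x.png",cv2.resize(c["color"][60:360,120:400],None,fx=2,fy=2,interpolation=cv2.INTER_CUBIC))
a=np.linspace(0,2*np.pi,60)
print(proj(c,[[.457,.3133,.074]]))
E
```

```text
[0.4558 0.3129 0.3265] [-0.0012 -0.6364  0.7714  0.0004] [ 0.6062 -0.7582  0.0782] 29.65
[[255.6839 173.9628]]
```

View pics/w14x.png

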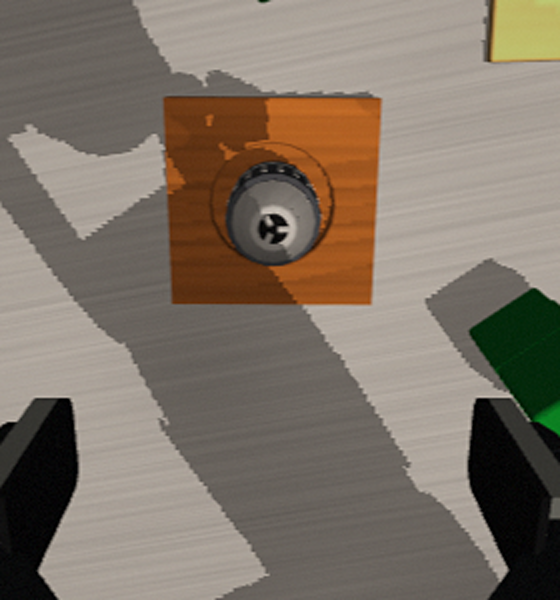

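View pics/s14.png

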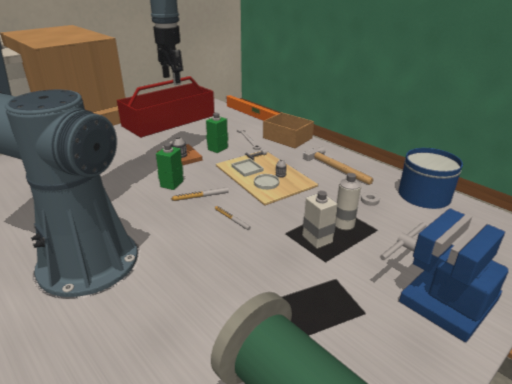

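The chuck stands centred in the recess: its nose is at (256.5,174.5) in the wrist picture and the predicted spot was (255.7,174). On the way back I'll look at the empty trays to measure them.

Emit:
move_arm(rows="2 -0.4 0 0 0 0 1; 3.5 -0.7 0 0 0 0 1; 3.5 -0.7 0 0 0 0 1; 3.5 -0.7 0 0 0 0 1; 3.5 -0.7 0 0 0 0 1; 3.5 -0.7 0 0 0 0 1; 3.5 -0.7 0 0 0 0 1; 3.5 -0.7 0 0 0 0 1; 2 -0.4 0 0 0 0 1; 0 0 0 0 0 0 1; 0 0 0 0 0 0 1")

```text
time_s: 30.75
eef_pos: [0.4578, 0.0227, 0.3267]
eef_rot: [-0.001, -0.636, 0.772, 0.001]
wrist_force: [-1.1, -0.8, -0.2]
opening: 1.003
```

```bash
python3 - <<'E'
from h import *
import pickle
np.set_printoptions(precision=4,suppress=True)
c=cam("wrist","w15"); pickle.dump(c,open("w15.pkl","wb")); o=ctrl.get_obs(); print(o["eef_pos"],o["eef_rot"],o["time_s"])
cv2.imwrite("pics/w15x.png",cv2.resize(c["color"][20:230,80:400],None,fx=2.4,fy=2.4,interpolation=cv2.INTER_CUBIC))
for n in ("round_tray","square_tray"):
    for d in ctrl.trace("wrist",n)[:2]:
        W=ray(c,cv2.findNonZero(d["region"].astype(np.uint8)).reshape(-1,2),.022)[:,:2]
        print(n,d["confidence"],d["bbox"],cv2.minEnclosingCircle((W*1000).astype(np.float32)),cv2.minAreaRect((W*1000).astype(np.float32)))
E
```

```text
[0.4579 0.0232 0.327 ] [-0.0004 -0.6363  0.7714  0.0009] 30.8
square_tray 0.71 [141.3, 35.7, 225.4, 108.9] ((565.7156372070312, 79.86492919921875), 52.84419250488281) ((565.2315673828125, 79.595458984375), (83.76455688476562, 72.714599609375), 80.7347412109375)
square_tray 0.41 [93.0, 0.6, 147.2, 33.3] ((620.4705810546875, 129.608642578125), 26.239931106567383) ((629.7881469726562, 128.0502471923828), (52.464134216308594, 28.352828979492188), 80.50507354736328)
```

View pics/w15x.png

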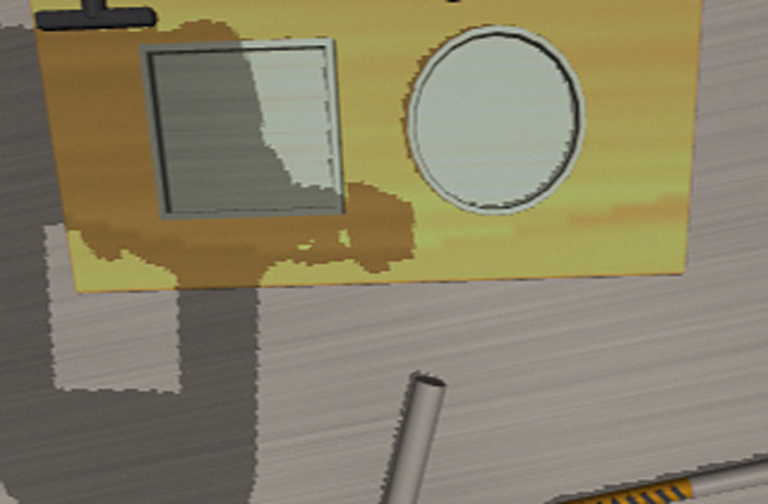

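Emit:
move_arm(rows="2 -0.4 0 0 0 0 1; 3.6 -0.7 0 0 0 0 1; 3.6 -0.7 0 0 0 0 1; 3.6 -0.7 0 0 0 0 1; 3.6 -0.7 0 0 0 0 1; 3.6 -0.7 0 0 0 0 1; 3.6 -0.7 0 0 0 0 1; 3.6 -0.7 0 0 0 0 1; 3.6 -0.6 0 0 0 0 1; 1.6 -0.1 0 0 0 -0.6 1; 0 0 0 0 0 0 1; 0 0 4 0 0 0 1; 0 0 4 0 0 0 1; 0 0 4 0 0 0 1; 0 0 2 0 0 0 1; 0 0 1 0 0 0 1; 0 0 0 0 0 0 1; 0 0 0 0 0 0 1")

```text
time_s: 32.7
eef_pos: [0.4565, -0.3068, 0.1791]
eef_rot: [0.0, -0.641, 0.768, -0.001]
wrist_force: [0.3, 0.5, 0.5]
opening: 0.997
```

```bash
python3 - <<'E'
from h import *
import pickle
np.set_printoptions(precision=4,suppress=True)
c=cam("wrist","w16"); cam("side","s16"); o=ctrl.get_obs(); print(o["eef_pos"],o["eef_rot"],o["time_s"])
w=pickle.load(open("w15.pkl","rb")); f=lambda p: ray(w,np.array(p)/2.4+[80,20],.022)[:,:2]
P=f([(407,119),(585,119),(496,25),(496,215),(433,52),(560,186),(560,50),(436,188)]); print(cv2.minEnclosingCircle((P*1000).astype(np.float32)),P.mean(0))
E
```

```text
[ 0.4566 -0.3074  0.1797] [ 0.0001 -0.6406  0.7679 -0.0016] 32.8
((547.5211791992188, -27.76968002319336), 39.10152816772461) [ 0.5479 -0.0277]
```

View pics/w16.png

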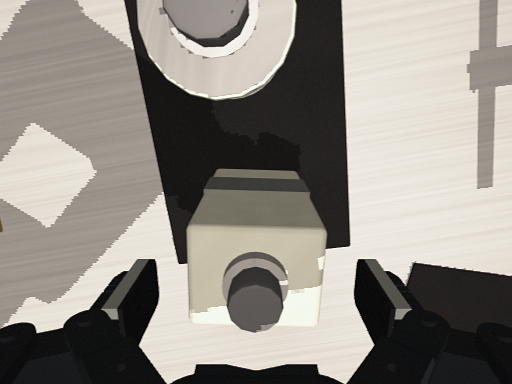

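The tin is centred at column 256 between the open fingers. Lowering and gripping.

Emit:
move_arm(rows="0 0 1.5 0 0 0 1; 0 0 1 0 0 0 1; 0 0 0.4 0 0 0 1; 0 0 0 0 0 0 0.85; 0 0 0 0 0 0 0.75; 0 0 0 0 0 0 0.6; 0 0 0 0 0 0 0.3; 0 0 0 0 0 0 0; 0 0 0 0 0 0 0; 0 0 0 0 0 0 0; 0 0 0 0 0 0 0; 0 0 0 0 0 0 0")

```text
time_s: 34.0
eef_pos: [0.4559, -0.307, 0.1492]
eef_rot: [0.0, -0.64, 0.768, -0.0]
wrist_force: [0.9, 2.4, 3.6]
opening: 0.701
```

```bash
python3 - <<'E'
from h import *
np.set_printoptions(precision=4,suppress=True)
o=ctrl.get_obs(); print(o["eef_pos"],o["eef_rot"],o["opening"],o["wrist_force"])
E
```

```text
[ 0.4559 -0.307   0.1492] [ 0.0001 -0.6404  0.768  -0.0003] 0.7007951877519604 [0.8806 2.3535 3.572 ]
```

Emit:
move_arm(rows="0 0 -0.5 0 0 0 0; 0 0 -1.5 0 0 0 0; 0 0 -4 0 0 0 0; 0 0 -4 0 0 0 0; 0 0 -4 0 0 0 0; 0 0 -1 0 0 0 0; -2 -0.2 0 0 0 0 0; -4 -0.4 0 0 0 0 0; -4 -0.4 0 0 0 0 0; -4 -0.4 0 0 0 0 0; -4 -0.4 0 0 0 0 0; -4 -0.4 0 0 0 0 0; -4 -0.4 0 0 0 0 0; -4 -0.4 0 0 0 0 0; -4 -0.4 0 0 0 0 0; -4 -0.3 0 0 0 0 0; -2 -0.1 0 0 0 -1.2 0; 0 0 0 0 0 0 0; 0 0 0 0 0 0 0; 0 0 0 0 0 0 0")

```text
time_s: 36.0
eef_pos: [0.5645, 0.0788, 0.2982]
eef_rot: [-0.001, -0.648, 0.762, 0.0]
wrist_force: [0.4, -0.7, -3.7]
opening: 0.696
```

```bash
python3 - <<'E'
from h import *
np.set_printoptions(precision=4,suppress=True)
c=cam("wrist","w17"); s=cam("side","s17"); o=ctrl.get_obs(); print(o["eef_pos"],o["eef_rot"],o["opening"],o["wrist_force"])
p=o["eef_pos"]; print("cap if centred",proj(c,[[p[0],p[1],p[2]-.0092]]))
E
```

```text
[0.5647 0.0786 0.2986] [-0.0003 -0.6478  0.7618  0.0001] 0.6984456558923493 [-0.5459  0.3966 -4.8828]
cap if centred [[255.1615 369.1379]]
```

View pics/w17.png

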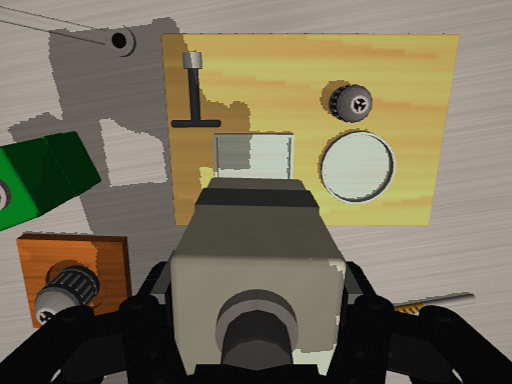

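View pics/s17.png

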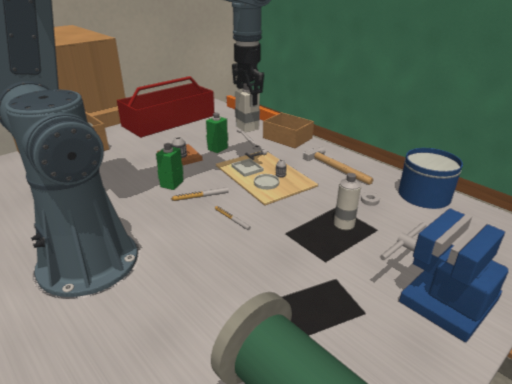

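```bash
python3 - <<'E'
from h import *
c=ctrl.camera("wrist"); p=ctrl.get_obs()["eef_pos"]
u=np.array([.987,-.16,0]);v=np.array([.16,.987,0])
P=[p+a*u+b*v-[0,0,.0302] for a,b in ((.025,.03),(.025,-.03))]; print(proj(c,P))
P=[p+.025*u+b*v+[0,0,-.1452] for b in (.03,-.03)]; print(proj(c,P))
E
```

```text
[[162.73018573 257.49010638]
 [346.1829015  257.32779819]]
[[209.27660622 175.36818088]
 [301.30194204 175.27404037]]
```

Emit:
move_arm(rows="-0.1 0 3 0 0 0 0; 0 0 4 0 0 0 0; 0 0 3 0 0 0 0; 0 0 1.5 0 0 0 0; 0 0 1 0 0 0 0; 0 0 0 0 0 0 0; 0 0 0 0 0 0 0")

```text
time_s: 36.85
eef_pos: [0.5661, 0.0806, 0.1753]
eef_rot: [0.001, -0.648, 0.761, -0.001]
wrist_force: [0.9, 0.1, -4.1]
opening: 0.7
```

```bash
python3 - <<'E'
from h import *
np.set_printoptions(precision=4,suppress=True)
c=cam("wrist","w18"); s=cam("side","s18"); o=ctrl.get_obs(); print(o["eef_pos"],o["wrist_force"])
cv2.imwrite("pics/s18x.png",cv2.resize(s["color"][100:220,190:340],None,fx=5,fy=5,interpolation=cv2.INTER_CUBIC))
E
```

```text
[0.5662 0.0807 0.1757] [ 0.9529 -0.5332 -4.2303]
```

View pics/w18.png

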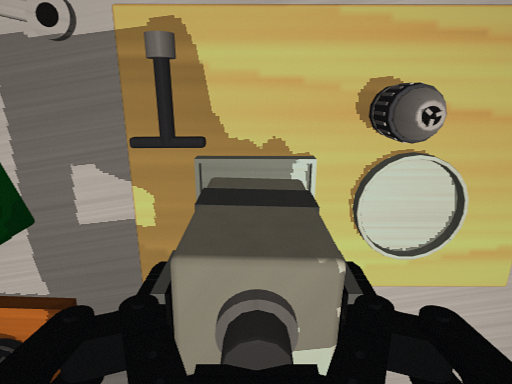

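View pics/s18x.png

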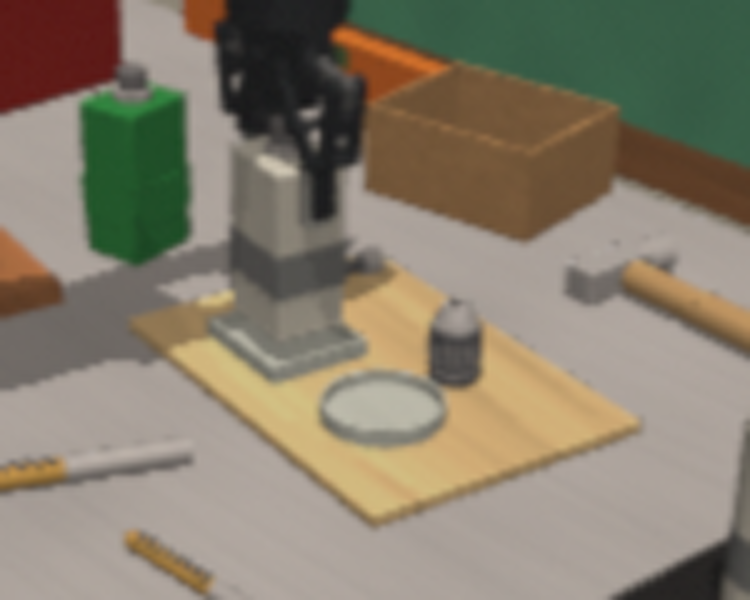

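Emit:
move_arm(rows="0 0 0.8 0 0 0 0; 0 0 0.4 0 0 0 0; 0 0 0.2 0 0 0 0; 0 0 0.1 0 0 0 0; 0 0 0.1 0 0 0 0; 0 0 0 0 0 0 0; 0 0 0 0 0 0 0")

```text
time_s: 37.65
eef_pos: [0.5653, 0.0808, 0.1583]
eef_rot: [0.0, -0.648, 0.761, -0.0]
wrist_force: [-1.9, 0.3, 0.4]
opening: 0.697
```

Emit:
move_arm(rows="0 0 0.1 0 0 0 0; 0 0 0 0 0 0 0")

```text
time_s: 37.85
eef_pos: [0.5655, 0.0808, 0.1582]
eef_rot: [0.0, -0.648, 0.761, -0.0]
wrist_force: [-4.3, 0.7, 7.4]
opening: 0.698
```

Emit:
move_arm(rows="0 0 0 0 0 0 0.72; 0 0 0 0 0 0 0.77; 0 0 0 0 0 0 0.85; 0 0 0 0 0 0 1; 0 0 0 0 0 0 1; 0 0 0 0 0 0 1; 0 0 -0.5 0 0 0 1; 0 0 -1.5 0 0 0 1; 0 0 -3 0 0 0 1; 0 0 -4 0 0 0 1; 0 0 -4 0 0 0 1; 0 0 -4 0 0 0 1; 0 0 0 0 0 0 1; 0 0 0 0 0 0 1")

```text
time_s: 39.25
eef_pos: [0.5656, 0.0808, 0.3294]
eef_rot: [0.002, -0.648, 0.761, -0.001]
wrist_force: [-0.3, -0.7, -1.0]
opening: 1.0
```

```bash
python3 - <<'E'
from h import *
np.set_printoptions(precision=4,suppress=True)
c=cam("wrist","w19"); s=cam("side","s19"); o=ctrl.get_obs(); print(o["eef_pos"],o["eef_rot"],o["wrist_force"])
print(proj(c,[[.5652,.0796,.149]]))
E
```

```text
[0.5645 0.0808 0.3263] [-0.0005 -0.6484  0.7613  0.0004] [-0.537   0.2157 -0.3716]
[[257.237  197.5165]]
```

View pics/w19.png

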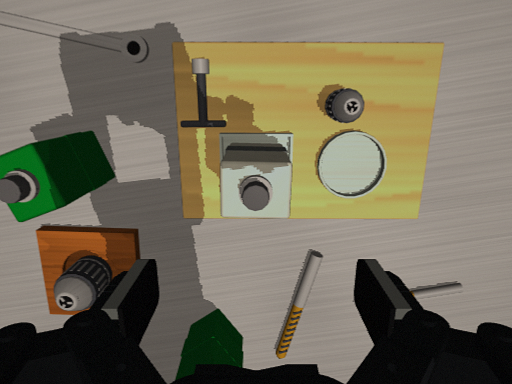

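The tin stands in the square tray: cap at (256,193.5), predicted (257,197.5), so about 2 mm off. Next, the can.

Emit:
move_arm(rows="2 -0.3 0 0 0 0 1; 4 -0.6 0 0 0 0 1; 4 -0.6 0 0 0 0 1; 4 -0.6 0 0 0 0 1; 4 -0.6 0 0 0 0 1; 4 -0.6 0 0 0 0 1; 4 -0.6 0 0 0 0 1; 4 -0.6 0 0 0 0 1; 4 -0.6 0 0 0 0 1; 3 -0.4 0 0 0 0 1; 1.9 -0.3 0 0 0 0 1; 0 0 0 0 0 0 1; 0 0 4 0 0 0 1; 0 0 4 0 0 0 1; 0 0 3.5 0 0 0 1; 0 0 2 0 0 0 1; 0 0 1 0 0 0 1; 0 0 0 0 0 0 1; 0 0 0 0 0 0 1")

```text
time_s: 41.25
eef_pos: [0.5611, -0.3122, 0.183]
eef_rot: [0.0, -0.649, 0.761, -0.001]
wrist_force: [-0.1, 0.4, 0.8]
opening: 1.001
```

```bash
python3 - <<'E'
from h import *
np.set_printoptions(precision=4,suppress=True)
c=cam("wrist","w20"); o=ctrl.get_obs(); print(o["eef_pos"],o["eef_rot"],o["time_s"])
E
```

```text
[ 0.5614 -0.3127  0.1837] [ 0.0003 -0.6486  0.7611 -0.0013] 41.3
```

View pics/w20.png

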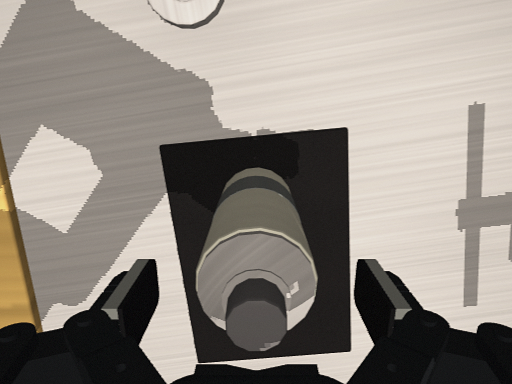

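The can is centred at column 257. Lowering and gripping.

Emit:
move_arm(rows="0 0 1.2 0 0 0 1; 0 0 0.6 0 0 0 1; 0 0 0.3 0 0 0 1; 0 0 0 0 0 0 0.8; 0 0 0 0 0 0 0.7; 0 0 0 0 0 0 0.5; 0 0 0 0 0 0 0.2; 0 0 0 0 0 0 0; 0 0 0 0 0 0 0; 0 0 0 0 0 0 0; 0 0 0 0 0 0 0; 0 0 0 0 0 0 0")

```text
time_s: 42.5
eef_pos: [0.5607, -0.3127, 0.1614]
eef_rot: [0.0, -0.648, 0.761, -0.0]
wrist_force: [0.4, 1.2, 5.2]
opening: 0.62
```

```bash
python3 - <<'E'
from h import *
np.set_printoptions(precision=4,suppress=True)
o=ctrl.get_obs(); print(o["eef_pos"],o["eef_rot"],o["opening"],o["wrist_force"])
E
```

```text
[ 0.5607 -0.3127  0.1614] [ 0.0001 -0.6484  0.7613 -0.0005] 0.6196610258223868 [0.401  1.1825 5.1647]
```

Emit:
move_arm(rows="0 0 -0.5 0 0 0 0; 0 0 -1.5 0 0 0 0; 0 0 -4 0 0 0 0; 0 0 -4 0 0 0 0; 0 0 -3 0 0 0 0; -2 0.4 0 0 0 0 0; -3.5 0.7 0 0 0 0 0; -3.5 0.7 0 0 0 0 0; -3.5 0.7 0 0 0 0 0; -3.5 0.7 0 0 0 0 0; -3.5 0.7 0 0 0 0 0; -3.5 0.7 0 0 0 0 0; -3 0.7 0 0 0 0 0; -1.8 0.5 0 0 0 0 0; 0 0 0 0 0 0 0; 0 0 4 0 0 0 0; 0 0 4 0 0 0 0; 0 0 2 0 0 0 0; 0 0 0 0 0 0 0; 0 0 0 0 0 0 0")

```text
time_s: 44.5
eef_pos: [0.5472, -0.0292, 0.1909]
eef_rot: [-0.0, -0.648, 0.761, 0.0]
wrist_force: [0.0, 0.6, -3.8]
opening: 0.618
```

```bash
python3 - <<'E'
from h import *
np.set_printoptions(precision=4,suppress=True)
c=cam("wrist","w21"); s=cam("side","s21"); o=ctrl.get_obs(); p=o["eef_pos"]; print(p,o["wrist_force"])
cv2.imwrite("pics/s21x.png",cv2.resize(s["color"][100:220,190:340],None,fx=5,fy=5,interpolation=cv2.INTER_CUBIC))
print("tray",proj(c,[[.5477,-.0285,.013]]),"can base far edge",proj(c,p+[.027*.987,-.027*.16,-.1574]))
E
```

```text
[ 0.5484 -0.0294  0.1926] [-0.3903  0.4407 -4.3985]
tray [[254.5734 196.6417]] can base far edge [[255.4715 167.0334]]
```

View pics/w21.png

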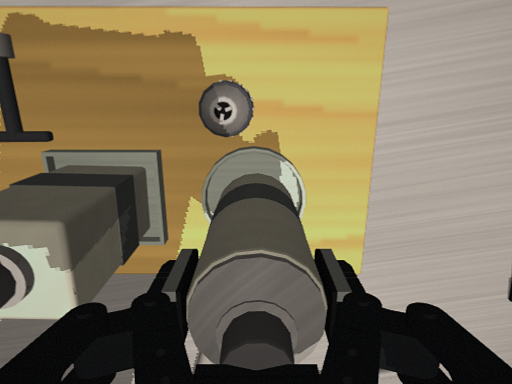

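View pics/s21x.png

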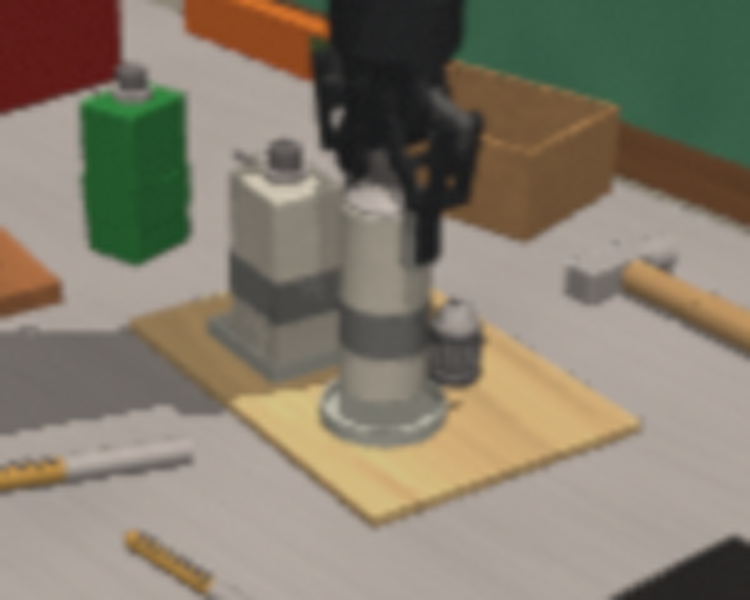

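Emit:
move_arm(rows="0 -0.2 0.8 0 0 0 0; 0 0 0.6 0 0 0 0; 0 0 0.3 0 0 0 0; 0 0 0.2 0 0 0 0; 0 0 0.1 0 0 0 0; 0 0 0 0 0 0 0; 0 0 0 0 0 0 0")

```text
time_s: 45.3
eef_pos: [0.5495, -0.0292, 0.171]
eef_rot: [0.0, -0.648, 0.761, -0.0]
wrist_force: [-0.2, -0.2, -4.2]
opening: 0.617
```

Emit:
move_arm(rows="0 0 0.1 0 0 0 0; 0 0 0 0 0 0 0; 0 0 0 0 0 0 0")

```text
time_s: 45.6
eef_pos: [0.5497, -0.0292, 0.1704]
eef_rot: [0.0, -0.648, 0.761, -0.0]
wrist_force: [-0.5, 0.2, -0.2]
opening: 0.613
```

Touchdown at the expected height, with the load going off the wrist. Pressing 1 mm more, then releasing.

Emit:
move_arm(rows="0 0 0.1 0 0 0 0; 0 0 0 0 0 0 0; 0 0 0 0 0 0 0.65; 0 0 0 0 0 0 0.7; 0 0 0 0 0 0 0.8; 0 0 0 0 0 0 1; 0 0 0 0 0 0 1; 0 0 0 0 0 0 1; 0 0 -0.5 0 0 0 1; 0 0 -1.5 0 0 0 1; 0 0 -3 0 0 0 1; 0 0 -4 0 0 0 1; 0 0 -4 0 0 0 1; 0 0 -4 0 0 0 1; 0 0 0 0 0 0 1; 0 0 0 0 0 0 1")

```text
time_s: 47.2
eef_pos: [0.5498, -0.0293, 0.3413]
eef_rot: [0.001, -0.648, 0.761, -0.002]
wrist_force: [-1.1, 0.2, -1.5]
opening: 0.998
```

```bash
python3 - <<'E'
from h import *
np.set_printoptions(precision=4,suppress=True)
c=cam("wrist","w22"); s=cam("side","s22"); o=ctrl.get_obs(); p=o["eef_pos"]; print(p,o["wrist_force"],o["time_s"])
cv2.imwrite("pics/s22x.png",cv2.resize(s["color"][100:220,150:340],None,fx=4,fy=4,interpolation=cv2.INTER_CUBIC))
cv2.imwrite("pics/w22x.png",cv2.resize(c["color"][0:300,30:430],None,fx=2,fy=2,interpolation=cv2.INTER_CUBIC))
print("nozzle",proj(c,[[.5477,-.0285,.161]]),"cap",proj(c,[.5652,.0796,.149]), "SC",proj(c,[.6151,-.0226,.062]))
E
```

```text
[ 0.5488 -0.029   0.3383] [ 0.2939  0.7394 -0.1775] 47.3
nozzle [[254.992 200.05 ]] cap [[119.9029 195.5568]] SC [[238.6649 107.7946]]
```

View pics/w22x.png

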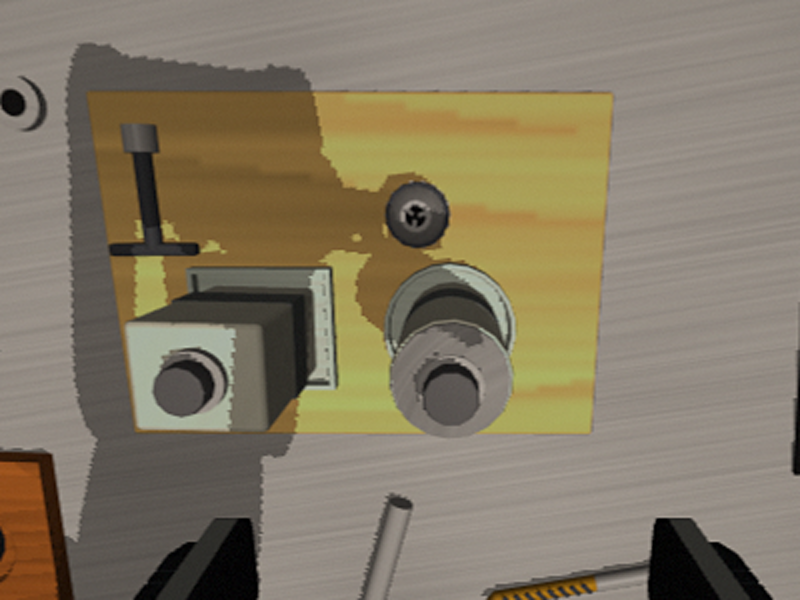

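View pics/s22x.png

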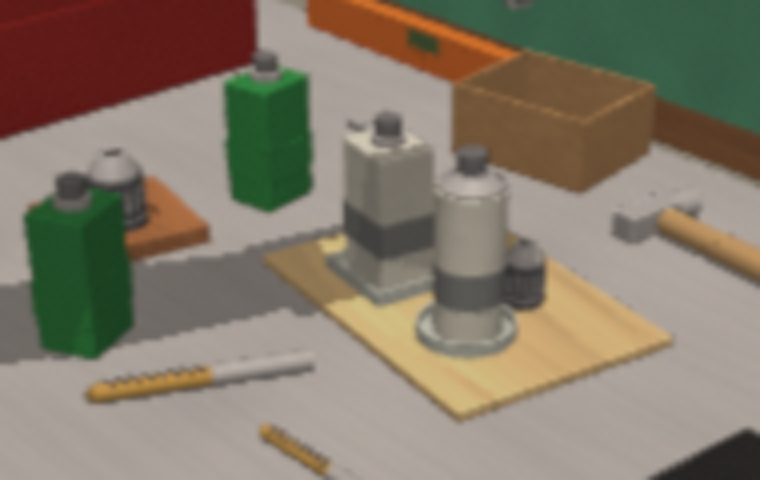

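The nozzle is at (255,196) against a predicted (255,200), and the cap at (121.5,194) against (120,195.6). The small chuck is at (238,106.5) against (239,108), so it has not moved. The key has not visibly moved, and the side picture shows the chuck upright in the block. Handing in.

```bash
python3 - <<'E'
from bench import ctrl
print(ctrl.hand_in())
E
```

```text
the job is handed in; nothing more can be done
None
```

I moved the can and then the tin to the larger mat, and stood the large chuck nose up in the recess. Then I put the tin back in the square tray and the can back in the round one, and handed in at about 47 s; `hand_in` gives no verdict.

In the last pictures:
- **Containers:** both stand upright in their trays. The can's nozzle and the tin's cap are within about 2 mm of the predicted positions. I did not measure height or tilt; each touched down at the height worked out for the tray floor.
- **Large chuck:** it is upright in the recess, within about 1 mm of where I set it down.
- **Small chuck:** it is within about 1 mm of where I first measured it.
- **Chuck key:** I judged its position only by eye, and it shows no visible movement.

No check failed. The only disagreements were small, 2–3 mm between measured and predicted positions, well inside the limits.

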